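Open the finishing case and uncap the sprayer

ROBOT

A 7-joint arm with a two-finger parallel gripper is mounted at the origin on a cart in front of the work surface, level with it; the furniture and walls round the work are solid. World frame = base frame: x ahead of the robot, y to its left, z up, the work surface at z = 0. Lengths are in m, angles in rad, forces in N, time in s.
With the tool pointing down it reaches from about 0.4 to 0.925 m from the base axis. Payload 5.6 kg.
Tool frame: the origin (TCP) lies at the very end of the fingers, on their centre line; the grasp point (between the pads) lies 19 mm behind it; z points along the fingers, y is the line along which they close (so a half turn about z gives the same grasp; the last joint's range is limited). The gripper opens to 85 mm and grips with 20 to 120 N. Pads are 22 mm wide; open, the fingers measure 114 mm over their backs; the gripper's body (76 mm by 85 mm) begins 54 mm behind the grasp point. The pads swing forward as they close: fully open they stand 13 mm farther back than shut.
Start: joints at [-1.276, 0.468, -0.012, 1.603, 0.006, 1.071, -0.056], TCP at [0.215, 0.613, 0.231] pointing down, gripper open.
Joint ranges: [-2.53, 2.53], [-0.31, 2.02], [-1.57, 1.55], [0.28, 2.44], [-1.29, 4.43], [0.15, 1.84], [-2.92, 2.92]. Speed limits (rad/s): [2.57, 2.57, 3.14, 3.14, 3.14, 3.14, 3.14].

INTERFACE

Orientations are given as a rotation vector (axis times angle).
In Python, from bench import ctrl gives the robot as it stands.
- The arm moves only by the tool move_arm, never from a script. Its argument "commands" is a list of rows, each an object with "xyz": the shift along the world's x, y, z in m, a list of three; "turn": the turn, a rotation vector about the world's x, y, z in rad, a list of three; "gripper": the opening, from 0 (shut) to 1 (fully open). In form: [{"xyz": [x, y, z], "turn": [wx, wy, wz], "gripper": gripper}, ...]. A call has 1 to 12 rows; each row is the pose to reach, as a shift and turn from the pose commanded when the call began; what a row does not reach only later rows make up. A row lasts 1/12 s, in which the tool goes at most 41.7 mm and 7.16 degrees, less where a joint would pass 70% of its speed; a pose out of reach is approached as far as the arm can. A call with a gripper value outside its range is refused whole. The fingers move at their own pace and stop on an object; "squeeze" is the grip in N (left out, the last holds). Time passes only in rows, so rows that repeat a pose let the fingers close. It gives the time, the measured TCP pose, the force, the opening and the grip force at its end, in the units of the state.
- ctrl.state(): the state, without advancing time (a new reading comes with each control period).
- ctrl.read_camera(name): name is "scene" or "top" or "wrist"; returns the picture (400x640x3 uint8, blue, green, red); there is no depth.
- ctrl.calibration(name): a dict with "K" (3x3 intrinsics, pixels), "rvec" (rotation vector, rad) and "tvec" (3), from world to camera coordinates, as OpenCV has them. Camera axes: x right, y down, z forward; pixel columns grow to the right and rows downward; lengths in m; the calibration is good to about 2 mm. The wrist camera is an equidistant fisheye: a pixel r from the principal point sees the ray r / f radians off the axis. A picture is of the moment at which its call begins: read the wrist's pose just before it. calibration takes no time and is no camera call; for the wrist camera it gives the pose at the moment of the call.
- ctrl.finish_job(): hands the job in; it is judged then, once.
The state is a dict: "t": time; "q": joint angles; "qvel": joint speeds; "tau": joint torques, N m; "eef_pos": TCP position; "tool_rot": TCP orientation; "ft_force": force on the tool from outside, world axes, zero at the start; "torque": the same for the moment, N m; "width": finger opening in m; "grasp_force": force on a finger pad.
Only numpy, scipy, OpenCV 4.12 (cv2) and the standard library are available. Lean on these libraries where they do the work, as an engineer would, in place of code of your own. Each camera call takes 0.05 s, during which the arm holds its last target. There are 200 camera calls.

TASK

Get the sprayer ready for use: lift the lid of the grey finishing case until it rests on its stop, without slamming it, and leave it open. Then draw the loose cap off the small bottle leaning inside the case and set it, without dropping it, mouth down and upright on the floor of the low wooden cap holder. Let go of everything, and leave the slip jar and the spray bottle standing where they are.

Things in the scene. Friction and masses are not known exactly. Their poses are not given: they have to be found in the camera images.
- case: Grey painted steel case fixed on the worktop, 130 (x) x 220 (y) mm, body walls 75 mm high and 4 mm thick, floor 4 mm; with the lid closed 125 mm high. Origin: centre of its underside. Its -x axis is its front (handle side), the lid is hinged along its rear (+x) upper rim.
- lid (a joint): Lid angle in rad: 0 closed, 1.8 open on its stop. The lid is a 50 mm deep steel shell of 0.25 kg on a damped hinge. It is not held by friction: let go below about 1.15 rad it sinks shut, beyond that it sinks open onto the stop by itself. Opening raises the front edge up and over to the rear.
- lid_hinge (a point): Point in the middle of the lid's hinge axis, at the case's rear rim, 75 mm above the worktop; moves with the case. The hinge axis is the case's y axis.
- lid_handle (a point): Middle of the lid's handle: a round steel bar of 12 mm diameter and 100 mm length along the case's y axis, carried by 12 mm bars at its two ends, 42 mm in front of the lid's front face (the gap between bar and face is 36 mm). Closed, it lies 172 mm in front of the hinge axis and 25 mm above it. It moves with the lid; the bar can turn in a light grip.
- bottle: Small white sprayer bottle fixed in a black rubber cradle on the case's floor, hidden until the lid is open: 40 mm wide, 50 mm from foot to shoulder, with a 25 mm wide spray head 43 mm tall under the cap. Origin: centre of the cradle's underside. It leans 35 degrees from vertical toward its own -x (leftward in the case, partly to the front): its axis is (-0.574, 0, 0.819) in its frame.
- bottle_seat (a point): Centre of the bottle's shoulder on the bottle's axis, where the mouth of the cap rests.
- cap: Loose grey ribbed plastic cap, 34 mm in diameter, 52 mm tall, hollow and open below, 20 g. Origin: centre of its open mouth; its z axis runs along its own axis toward the closed top. At the start it sits loosely over the spray head, leaning with the bottle or a few degrees more, and comes off by a pull along the bottle's axis (at least 45 mm); there is no thread or snap.
- cap_top (a point): Centre of the closed top of the cap, 52 mm from its mouth.
- holder: Low turned wooden cup on a round foot 76 mm wide, fixed on the worktop: the holder for the cap. Outside 62 mm wide at the mouth; inside 46 mm wide at the floor, opening to 53 mm at the mouth; rim 15 mm above the worktop. Origin: centre of its underside.
- holder_floor (a point): Centre of the holder's inner floor, 4 mm above the worktop.
- slip_jar: Bystander: loose white jar with a blue lid, 65 mm wide, 92 mm tall. Origin: centre of its underside.
- spray_bottle: Bystander: loose trigger spray bottle, body about 65 mm wide, 185 mm tall, trigger head at the top. Origin: centre of its underside.

How it is judged:
On the way, in this order (a step that is already met when the one before it is completed fails the run):
1. the lid is open on its stop (value of joint lid above 1.74 rad), for 0.3 s.
2. with the lid open, the cap is off the bottle and held clear of it (value of joint lid above 1.7 rad and distance between cap and bottle_seat above 0.05 m and contact force between the fingers and cap above 0.5 N), for 0.1 s.
3. the cap stands in the holder (horizontal distance between cap and holder_floor below 0.009 m and z of cap in the frame of holder below 0.007 m and angle between cap's own z axis and vertical below 0.12 rad), for 0.1 s.
At the end, for the whole second after the job is handed in: Lid open on its stop (over 1.74 of 1.8 rad); cap released and at rest in the holder, mouth down on its floor (within 3 mm in height, 9 mm of centre, 7 degrees of upright); slip jar and spray bottle upright (8.5 degrees) and within 20 mm of where they stood (all of step 3 and value of joint lid above 1.74 rad and linear speed of cap below 0.02 m/s and angle between each of slip_jar, spray_bottle's own z axis and vertical below 0.15 rad); the robot touches nothing.
It fails at once if the lid is slammed (faster than 4 rad/s near either end) ((value of joint lid above 1.5 rad and velocity of joint lid above 4 rad/s) or (value of joint lid below 0.3 rad and velocity of joint lid below -4 rad/s)).
It fails at once if the cap is dropped (faster than 0.7 m/s while out of the fingers) (linear speed of cap above 0.7 m/s and contact force between the fingers and cap below 0.05 N).
It fails at once if the slip jar is moved more than 20 mm or tipped (distance of slip_jar from where it was at the start of the episode above 0.02 m or angle between slip_jar's own z axis and vertical above 0.3 rad).
It fails at once if the spray bottle is moved more than 20 mm or tipped (distance of spray_bottle from where it was at the start of the episode above 0.02 m or angle between spray_bottle's own z axis and vertical above 0.3 rad).
It also fails if it takes over 58 s, if anything falls off the work surface, if the arm or the gripper's body presses on something with over 40 N, if the wrist force passes 120 N, or if a joint passes its speed limit or range.

## Working session

There is one attempt and no reset: what is moved stays moved. The work goes in short steps, Python scripts to look and compute and a tool call to move; the robot and the scene stay as the last step left them, time stands still between calls to the robot, and variables do not carry over. Pictures are saved under pics/ and viewed, at most 10 in all, crops included, and the job is handed in when it is done.

Besides the shell and the picture viewer there is one more tool, called after "Call:" as name(argument=value, ...), one argument or row to a line, values as JSON. move_arm: Moves the arm, as the interface text tells. Its arguments: {"type":"object","properties":{"commands":{"type":"array"},"squeeze":{"type":"number"}},"required":["commands"]}

```bash
mkdir -p pics; ls
python3 - <<'E'
from bench import ctrl
import cv2,numpy as np
s=ctrl.state(); print(s)
for n in ("scene","top"):
    im=ctrl.read_camera(n); cv2.imwrite(f"pics/{n}0.png",im)
    c=ctrl.calibration(n); print(n,c)
    R=cv2.Rodrigues(np.array(c["rvec"],float))[0]; print("cam pos",-R.T@np.array(c["tvec"]).ravel())
E
```

```text
pics
{'t': 0.0, 'q': array([-1.27599853,  0.46836516, -0.01162209,  1.60366609,  0.00598005,
        1.07138599, -0.05632974]), 'qvel': array([-1.24048550e-03,  2.24748990e-05,  1.88887047e-03, -1.49829574e-03,
       -1.34906686e-04, -9.27786904e-04, -1.45492029e-03]), 'tau': array([ 5.31542810e-06, -5.32385910e+01,  2.19546474e-02, -2.51302797e+01,
        1.15024665e-02,  7.64889788e-03,  5.91398998e-05]), 'eef_pos': array([0.21527491, 0.61270571, 0.23032855]), 'tool_rot': array([-5.28190952e-01, -3.09666519e+00,  2.79314572e-03]), 'ft_force': array([-1.54294052,  0.39413223, -0.91781532]), 'torque': array([ 0.00524113, -0.02817249, -0.0122393 ]), 'grasp_force': 0.0, 'width': 0.08528092243736553}
scene {'K': array([[373.24120638,   0.        , 313.16355864],
       [  0.        , 373.24120638, 202.48886873],
       [  0.        ,   0.        ,   1.        ]]), 'rvec': array([ 2.16206771, -0.58895906,  0.27443477]), 'tvec': array([-0.34794825,  0.3483502 ,  0.68675621])}
cam pos [ 0.14113632 -0.46562092  0.69088902]
top {'K': array([[384.28432248,   0.        , 312.94912857],
       [  0.        , 384.28432248, 200.6514264 ],
       [  0.        ,   0.        ,   1.        ]]), 'rvec': array([ 2.16140313, -2.16132702,  0.10487492]), 'tvec': array([0.1897563 , 0.54841927, 0.88297368])}
cam pos [0.45060174 0.18034706 0.93853433]
```

View pics/scene0.png

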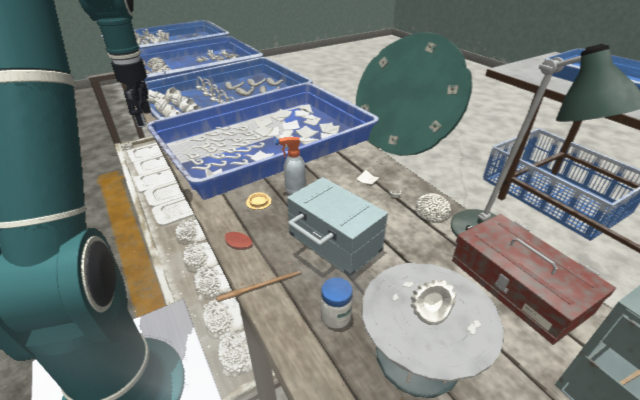

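View pics/top0.png

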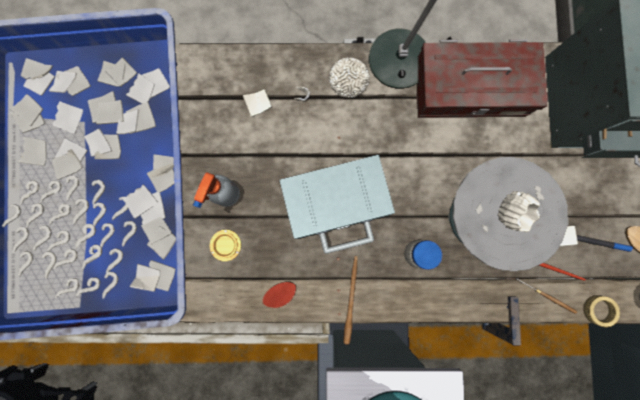

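The scene view shows the case at about (338,222) with its handle toward the robot at (310,232), the yellow cup at (258,201), the spray bottle at (292,165) and the jar at (337,303). In the top view the lid's top has corners near (281,181), (380,156), (395,213) and (292,240). The handle bar is at about (347,243), the holder at (225,245), the jar at (426,254) and the spray bottle at (222,192).

```bash
cat > h.py <<'E'
from bench import ctrl
import cv2,numpy as np
def cam(n):
    c=ctrl.calibration(n); R=cv2.Rodrigues(np.array(c["rvec"],float))[0]
    return np.array(c["K"]),R,np.array(c["tvec"],float).ravel()
def ray(c,p):
    K,R,t=c; d=R.T@np.linalg.solve(K,[p[0],p[1],1.]); return -R.T@t,d/np.linalg.norm(d)
def onz(c,p,z):
    o,d=ray(c,p); return o+d*(z-o[2])/d[2]
def proj(c,P):
    K,R,t=c; return cv2.projectPoints(np.array(P,float).reshape(-1,3),cv2.Rodrigues(R)[0],t,K,None)[0].reshape(-1,2)
def tri(rs):
    A=0;b=0
    for o,d in rs:
        M=np.eye(3)-np.outer(d,d);A=A+M;b=b+M@o
    return np.linalg.solve(A,b)
def blob(m,lo=30):
    cs,_=cv2.findContours(m.astype(np.uint8),cv2.RETR_EXTERNAL,cv2.CHAIN_APPROX_NONE)
    return sorted([c for c in cs if cv2.contourArea(c)>lo],key=cv2.contourArea)[::-1]
E
python3 - <<'E'
from h import *
im=cv2.imread("pics/top0.png").astype(int); c=cam("top")
b,g,r=im[...,0],im[...,1],im[...,2]
print("lid px",im[200,340],"handle",im[243,347],"cup",im[236,225])
roi=np.zeros(b.shape,bool); roi[140:262,265:410]=1
m=roi&(g-r>12)&(g>120)
m=cv2.morphologyEx(m.astype(np.uint8),cv2.MORPH_OPEN,np.ones((9,9)))
k=blob(m)[0]; rc=cv2.minAreaRect(k); bp=cv2.boxPoints(rc); print("lid",cv2.contourArea(k),bp.tolist())
P=np.array([onz(c,p,.125) for p in bp]); print(P.round(4)); print("sides",[np.linalg.norm(P[i]-P[i-1]).round(4) for i in range(4)])
ctr=P.mean(0)
e=[P[i]-P[i-1] for i in range(4)]; y=max(e,key=np.linalg.norm); y=y/np.linalg.norm(y); y*=np.sign(y[1]); x=np.array([y[1],-y[0],0])
print("centre",ctr,"xaxis",x,"yaw",np.degrees(np.arctan2(x[1],x[0])))
H=ctr+65*1e-3*x; H[2]=.075; h=H-.172*x; h[2]=.1; print("hinge",H,"handle",h)
for n in("top","scene"): print(n,"handle proj",proj(cam(n),[h,h+.05*y,h-.05*y]).round(1).tolist())
# holder
roi=np.zeros(b.shape,bool); roi[220:270,195:255]=1
m=roi&(r-b>60)&(r>130); k=blob(m)[0]; el=cv2.fitEllipse(cv2.convexHull(k)); print("holder",el, onz(c,el[0],.012))
E2=[onz(c,(el[0][0]+s*el[1][1]/2,el[0][1]),.012)for s in(-1,1)]; print("width",np.linalg.norm(E2[0]-E2[1]))
roi=np.zeros(b.shape,bool); roi[230:280,400:450]=1
m=roi&(b-r>60); k=blob(m)[0]; el=cv2.minEnclosingCircle(k); print("jar",el,onz(c,el[0],.092),el[1]*2/384*(.938-.092))
roi=np.zeros(b.shape,bool); roi[160:220,185:250]=1
m=roi&(r-b>70); k=blob(m)[0]; rr=cv2.minAreaRect(k); print("spray head",rr,onz(c,rr[0],.17))
s=cv2.imread("pics/scene0.png"); a=cv2.resize(s[150:320,200:420],None,fx=3,fy=3,interpolation=cv2.INTER_CUBIC)
q=(proj(cam("scene"),[h+.05*y,h-.05*y])-[200,150])*3
for p in q: cv2.circle(a,tuple(int(v) for v in p),5,(0,0,255),1)
t=cv2.imread("pics/top0.png"); bb=cv2.resize(t[145:275,190:450],None,fx=3,fy=3,interpolation=cv2.INTER_CUBIC)
q=(proj(cam("top"),[h+.05*y,h-.05*y,H+.11*y,H-.11*y])-[190,145])*3
for p in q: cv2.circle(bb,tuple(int(v) for v in p),5,(0,0,255),1)
cv2.imwrite("pics/s1.png",a); cv2.imwrite("pics/t1.png",bb)
E
```

```text
lid px [207 206 188] handle [138 141 135] cup [127 211 222]
lid 5998.0 [[278.6654052734375, 179.8282928466797], [378.6517333984375, 154.02537536621094], [393.83221435546875, 212.8497772216797], [293.84588623046875, 238.65269470214844]]
[[0.5832 0.2623 0.125 ]
 [0.6392 0.0473 0.125 ]
 [0.5122 0.0175 0.125 ]
 [0.4577 0.229  0.125 ]]
sides [np.float64(0.1298), np.float64(0.2222), np.float64(0.1305), np.float64(0.2184)]
centre [0.54803808 0.13904584 0.125     ] xaxis [0.9677223  0.25201895 0.        ] yaw 14.597015593731994
hinge [0.61094003 0.15542707 0.075     ] handle [0.44449179 0.11207981 0.1       ]
top handle proj [[348.5, 244.9], [326.1, 250.7], [370.7, 239.1]]
scene handle proj [[304.2, 232.6], [290.0, 222.9], [319.4, 243.0]]
holder ((224.8744659423828, 245.00929260253906), (31.158649444580078, 31.913360595703125), 38.0367317199707) [0.44338897 0.4013824  0.012     ]
width 0.07680851178942234
jar ((427.0, 254.5), 14.603181838989258) [ 0.42378863 -0.05914349  0.092     ] 0.06434526997804642
spray head ((203.39691162109375, 186.7319793701172), (10.458065032958984, 30.2573184967041), 23.96249008178711) [0.56185223 0.41025101 0.17      ]
```

View pics/t1.png

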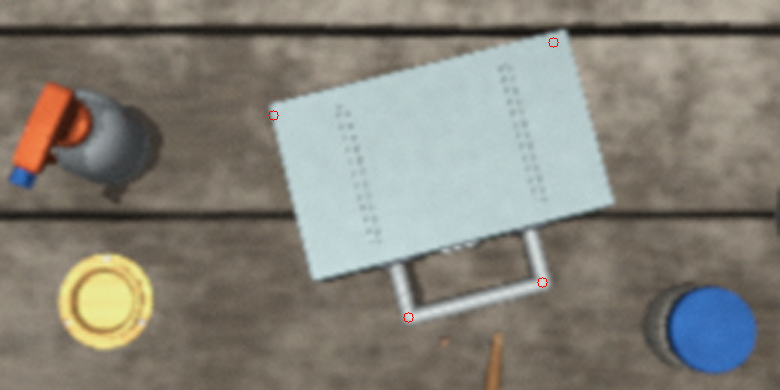

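The projected handle ends and hinge ends land on the picture to within about 1 px, so the case pose holds: yaw 14.6°, handle at (0.4445, 0.112, 0.100). The holder is at (0.443, 0.401). The lid sides come out at 0.130 and 0.220 and the jar at 64 mm, all matching the given sizes.

I will grip the bar with the tool pointing down and the fingers closing along case x. This stays clear of the lid over the whole swing.

Call:
move_arm(
  commands=[
    {"xyz":[0.01,-0.02,0],"turn":[0,0,-0.04],"gripper":1},
    {"xyz":[0.02,-0.04,0],"turn":[0,0,-0.08],"gripper":1},
    {"xyz":[0.03,-0.065,0],"turn":[0,0,-0.12],"gripper":0.8},
    {"xyz":[0.04,-0.09,0],"turn":[0,0,-0.17],"gripper":0.6},
    {"xyz":[0.05,-0.115,0],"turn":[0,0,-0.22],"gripper":0.4},
    {"xyz":[0.065,-0.14,0],"turn":[0,0,-0.27],"gripper":0.4},
    {"xyz":[0.08,-0.17,0],"turn":[0,0,-0.32],"gripper":0.4},
    {"xyz":[0.09,-0.2,0],"turn":[0,0,-0.38],"gripper":0.4},
    {"xyz":[0.105,-0.23,0],"turn":[0,0,-0.44],"gripper":0.4},
    {"xyz":[0.12,-0.26,0],"turn":[0,0,-0.5],"gripper":0.4},
    {"xyz":[0.132,-0.29,0],"turn":[0,0,-0.56],"gripper":0.4},
    {"xyz":[0.145,-0.32,0],"turn":[0,0,-0.62],"gripper":0.4},
  ],
)

```text
t: 1.1
eef_pos: [0.3606, 0.2916, 0.2311]
tool_rot: [-1.452, -2.786, 0.001]
ft_force: [0.5, 0.9, -0.4]
width: 0.034
grasp_force: 0.0
```

Call:
move_arm(
  commands=[
    {"xyz":[0.012,-0.03,0],"turn":[0,0,-0.06],"gripper":0.38},
    {"xyz":[0.024,-0.06,0],"turn":[0,0,-0.12],"gripper":0.38},
    {"xyz":[0.036,-0.085,0],"turn":[0,0,-0.18],"gripper":0.38},
    {"xyz":[0.05,-0.11,-0.005],"turn":[0,0,-0.24],"gripper":0.38},
    {"xyz":[0.06,-0.13,-0.01],"turn":[0,0,-0.28],"gripper":0.38},
    {"xyz":[0.07,-0.15,-0.02],"turn":[0,0,-0.32],"gripper":0.38},
    {"xyz":[0.078,-0.165,-0.03],"turn":[0,0,-0.34],"gripper":0.38},
    {"xyz":[0.082,-0.175,-0.04],"turn":[0,0,-0.355],"gripper":0.38},
    {"xyz":[0.084,-0.18,-0.05],"turn":[0,0,-0.359],"gripper":0.38},
    {"xyz":[0.0842,-0.1807,-0.055],"turn":[0,0,-0.359],"gripper":0.38},
    {"xyz":[0.0842,-0.1807,-0.055],"turn":[0,0,-0.359],"gripper":0.38},
    {"xyz":[0.0842,-0.1807,-0.055],"turn":[0,0,-0.359],"gripper":0.38},
  ],
)

```text
t: 2.1
eef_pos: [0.4442, 0.1135, 0.176]
tool_rot: [-1.92, -2.486, 0.001]
ft_force: [-1.0, 0.7, -0.3]
width: 0.0322
grasp_force: 0.0
```

Run:
```python
from h import *
s=ctrl.state(); R=cv2.Rodrigues(s["tool_rot"])[0]
print(s["t"],s["eef_pos"],"y",R[:,1],"z",R[:,2],s["width"],s["q"].round(3))
c=ctrl.calibration("wrist"); print({k:np.round(v,3).tolist() for k,v in c.items()})
cv2.imwrite("pics/w1.png",ctrl.read_camera("wrist"))
```

```text
2.1 [0.44418485 0.11348961 0.17598827] y [ 9.67490491e-01  2.52905834e-01 -8.88610309e-04] z [-8.90015124e-04 -1.08849930e-04 -9.99999598e-01] 0.032194891577047004 [-0.685  0.222  0.411  2.129 -0.122  0.813  0.057]
{'K': [[309.707, 0.0, 317.67], [0.0, 309.707, 195.999], [0.0, 0.0, 1.0]], 'rvec': [-2.844, -0.365, -0.05], 'tvec': [-0.458, -0.022, 0.325]}
```

View pics/w1.png

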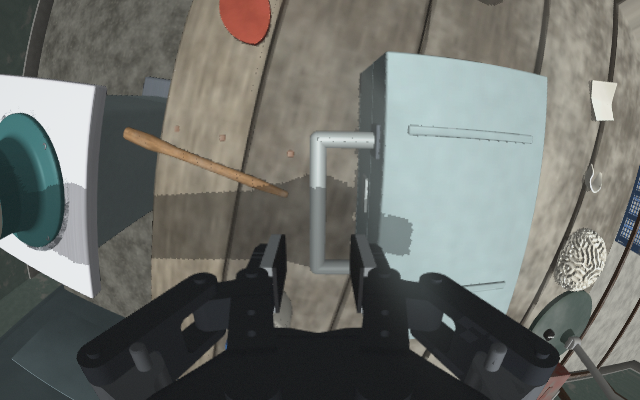

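The wrist view shows the bar at x≈318, rows 135–270, centred between the fingertips at x≈280 and x≈357, and the lid face begins at x≈362. I will descend and close with a light grip.

Call:
move_arm(
  commands=[
    {"xyz":[0,-0.001,-0.01],"turn":[0,0,0],"gripper":0.38},
    {"xyz":[0,-0.001,-0.025],"turn":[0,0,0],"gripper":0.38},
    {"xyz":[0,-0.001,-0.04],"turn":[0,0,0],"gripper":0.38},
    {"xyz":[0,-0.001,-0.055],"turn":[0,0,0],"gripper":0.38},
    {"xyz":[0,-0.001,-0.07],"turn":[0,0,0],"gripper":0.38},
    {"xyz":[0,-0.001,-0.082],"turn":[0,0,0],"gripper":0.38},
    {"xyz":[0,-0.001,-0.09],"turn":[0,0,0],"gripper":0.38},
    {"xyz":[0,-0.001,-0.094],"turn":[0,0,0],"gripper":0.38},
    {"xyz":[0,-0.001,-0.095],"turn":[0,0,0],"gripper":0.38},
    {"xyz":[0,-0.001,-0.095],"turn":[0,0,0],"gripper":0.3},
    {"xyz":[0,-0.001,-0.095],"turn":[0,0,0],"gripper":0.2},
    {"xyz":[0,-0.001,-0.095],"turn":[0,0,0],"gripper":0.1},
  ],
  squeeze=20,
)

```text
t: 3.15
eef_pos: [0.4443, 0.1116, 0.0818]
tool_rot: [-1.922, -2.484, 0.0]
ft_force: [-2.0, -0.1, 3.2]
width: 0.0109
grasp_force: 19.6
```

Call:
move_arm(
  commands=[
    {"xyz":[0,0,0],"turn":[0,0,0],"gripper":0.05},
    {"xyz":[0,0,0],"turn":[0,0,0],"gripper":0.0},
    {"xyz":[0,0,0],"turn":[0,0,0],"gripper":0.0},
    {"xyz":[0,0,0],"turn":[0,0,0],"gripper":0.0},
  ],
)

```text
t: 3.48
eef_pos: [0.4443, 0.1116, 0.0818]
tool_rot: [-1.922, -2.484, -0.0]
ft_force: [-3.2, -1.9, 6.2]
width: 0.0116
grasp_force: 19.8
```

Run:
```python
from h import *
s=ctrl.state(); p=s["eef_pos"]; print(p,s["width"],s["grasp_force"],s["ft_force"])
x=np.array([.9677,.2520,0]); phi=np.arctan2(25,172);r=np.hypot(.172,.025)
def h(a): return -r*np.cos(phi+a)*x+np.array([0,0,r*np.sin(phi+a)])
for a in np.arange(0,1.81,.1): print(round(a,2),(h(a)-h(0)).round(4).tolist())
```

```text
[0.44433415 0.11156306 0.08179439] 0.011567765180323712 19.841383695602417 [-3.18536854 -1.94020922  6.18615176]
0.0 [0.0, 0.0, 0.0]
0.1 [0.0032, 0.0008, 0.017]
0.2 [0.0081, 0.0021, 0.0337]
0.3 [0.0146, 0.0038, 0.0497]
0.4 [0.0226, 0.0059, 0.065]
0.5 [0.032, 0.0083, 0.0794]
0.6 [0.0427, 0.0111, 0.0928]
0.7 [0.0547, 0.0143, 0.1049]
0.8 [0.0678, 0.0177, 0.1158]
0.9 [0.0819, 0.0213, 0.1253]
1.0 [0.0969, 0.0252, 0.1332]
1.1 [0.1125, 0.0293, 0.1396]
1.2 [0.1287, 0.0335, 0.1444]
1.3 [0.1452, 0.0378, 0.1474]
1.4 [0.162, 0.0422, 0.1487]
1.5 [0.1788, 0.0466, 0.1483]
1.6 [0.1955, 0.0509, 0.1462]
1.7 [0.2119, 0.0552, 0.1423]
1.8 [0.2278, 0.0593, 0.1368]
```

Gripped: the width reads 11.6 mm, which is the bar. Now I will swing along the arc at about 1 rad/s.

Call:
move_arm(
  commands=[
    {"xyz":[0.0015,0.0004,0.0085],"turn":[0,0,0],"gripper":0},
    {"xyz":[0.0032,0.0008,0.017],"turn":[0,0,0],"gripper":0},
    {"xyz":[0.0081,0.0021,0.0337],"turn":[0,0,0],"gripper":0},
    {"xyz":[0.0146,0.0038,0.0497],"turn":[0,0,0],"gripper":0},
    {"xyz":[0.0226,0.0059,0.065],"turn":[0,0,0],"gripper":0},
    {"xyz":[0.032,0.0083,0.0794],"turn":[0,0,0],"gripper":0},
    {"xyz":[0.0427,0.0111,0.0928],"turn":[0,0,0],"gripper":0},
    {"xyz":[0.0547,0.0143,0.1049],"turn":[0,0,0],"gripper":0},
    {"xyz":[0.0678,0.0177,0.1158],"turn":[0,0,0],"gripper":0},
    {"xyz":[0.0819,0.0213,0.1253],"turn":[0,0,0],"gripper":0},
    {"xyz":[0.0895,0.0232,0.1294],"turn":[0,0,0],"gripper":0},
    {"xyz":[0.0969,0.0252,0.1332],"turn":[0,0,0],"gripper":0},
  ],
)

```text
t: 4.48
eef_pos: [0.5422, 0.1364, 0.2173]
tool_rot: [1.923, 2.484, 0.002]
ft_force: [-3.1, -1.1, 4.3]
width: 0.0114
grasp_force: 20.3
```

Call:
move_arm(
  commands=[
    {"xyz":[0.0077,0.002,0.0034],"turn":[0,0,0],"gripper":0},
    {"xyz":[0.0156,0.0041,0.0064],"turn":[0,0,0],"gripper":0},
    {"xyz":[0.0318,0.0083,0.0112],"turn":[0,0,0],"gripper":0},
    {"xyz":[0.0483,0.0126,0.0142],"turn":[0,0,0],"gripper":0},
    {"xyz":[0.0651,0.017,0.0155],"turn":[0,0,0],"gripper":0},
    {"xyz":[0.0819,0.0214,0.0151],"turn":[0,0,0],"gripper":0},
    {"xyz":[0.0986,0.0257,0.013],"turn":[0,0,0],"gripper":0},
    {"xyz":[0.107,0.028,0.0112],"turn":[0,0,0],"gripper":0},
    {"xyz":[0.115,0.03,0.0091],"turn":[0,0,0],"gripper":0},
    {"xyz":[0.1215,0.0316,0.007],"turn":[0,0,0],"gripper":0},
    {"xyz":[0.1275,0.0332,0.0047],"turn":[0,0,0],"gripper":0},
    {"xyz":[0.1275,0.0332,0.0047],"turn":[0,0,0],"gripper":0},
  ],
)

```text
t: 5.48
eef_pos: [0.6708, 0.1695, 0.2196]
tool_rot: [1.921, 2.482, 0.002]
ft_force: [2.5, -2.9, 4.6]
width: 0.0115
grasp_force: 21.1
```

Call:
move_arm(
  commands=[
    {"xyz":[0,0,0],"turn":[0,0,0],"gripper":0.1},
    {"xyz":[0,0,0],"turn":[0,0,0],"gripper":0.25},
    {"xyz":[0,0,0],"turn":[0,0,0],"gripper":0.4},
    {"xyz":[0,0,0],"turn":[0,0,0],"gripper":0.5},
    {"xyz":[0,0,0.01],"turn":[0,0,0],"gripper":0.5},
    {"xyz":[0,0,0.03],"turn":[0,0,0],"gripper":0.5},
    {"xyz":[0,0,0.055],"turn":[0,0,0],"gripper":0.5},
    {"xyz":[-0.01,0,0.08],"turn":[0,0,0],"gripper":0.5},
    {"xyz":[-0.04,0,0.1],"turn":[0,0,0],"gripper":0.6},
    {"xyz":[-0.075,0,0.11],"turn":[0,0,0],"gripper":0.6},
    {"xyz":[-0.115,0,0.12],"turn":[0,0,0],"gripper":0.7},
    {"xyz":[-0.155,0,0.12],"turn":[0,0,0],"gripper":0.7},
  ],
)

```text
t: 6.48
eef_pos: [0.5131, 0.1702, 0.3415]
tool_rot: [1.922, 2.484, 0.005]
ft_force: [-0.2, 0.9, 0.8]
width: 0.0596
grasp_force: 0.0
```

Call:
move_arm(
  commands=[
    {"xyz":[-0.03,0,0],"turn":[0,0,0],"gripper":0.7},
    {"xyz":[-0.06,0,0],"turn":[0,0,0],"gripper":0.7},
    {"xyz":[-0.085,0,0],"turn":[0,0,0],"gripper":0.7},
    {"xyz":[-0.1,0,0],"turn":[0,0,0],"gripper":0.7},
    {"xyz":[-0.1,0,0],"turn":[0,0,0],"gripper":0.7},
  ],
)

```text
t: 6.9
eef_pos: [0.4111, 0.1704, 0.34]
tool_rot: [-1.917, -2.486, -0.002]
ft_force: [0.6, 0.8, -0.4]
width: 0.0597
grasp_force: 0.0
```

Run:
```python
from h import *
s=ctrl.state(); print(s["t"],s["eef_pos"],s["width"])
import json
cw=ctrl.calibration("wrist"); w=ctrl.read_camera("wrist"); a=ctrl.read_camera("top"); b=ctrl.read_camera("scene")
np.savez("wcal.npz",**cw)
for n,i in(("w2",w),("t2",a),("s2",b)): cv2.imwrite(f"pics/{n}.png",i)
can=np.zeros((600,800,3),np.uint8)
x=cv2.resize(w[:,:],(480,300)); can[:300,:480]=x
can[300:600,:400]=cv2.resize(a[130:280,240:440],(400,300)); can[300:600,400:]=cv2.resize(b[140:290,250:450],(400,300))
cv2.imwrite("pics/m2.png",can)
```

```text
6.9 [0.41106539 0.17038149 0.33999679] 0.059708327044796165
```

View pics/m2.png

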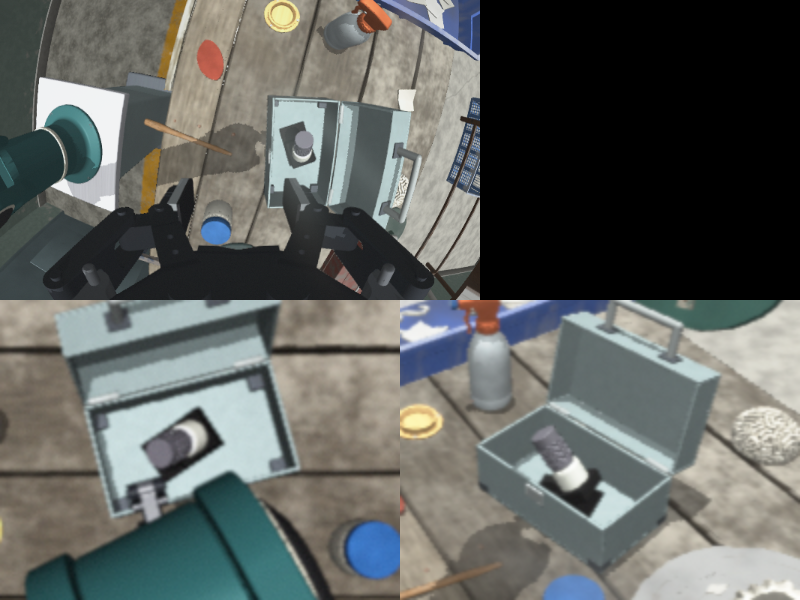

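The lid is open on its stop. The cap is visible in three views: at about (321,208) in the top view, (328,215) in the scene view and (402,187) in the wrist view. Next I will segment it.

Run:
```python
from h import *
R={"top":("t2",(300,175,360,225),6),"scene":("s2",(305,195,355,245),6),"wrist":("w2",(365,155,430,230),5)}
can=np.zeros((600,800,3),np.uint8); X=0
for n,(f,(x0,y0,x1,y1),k) in R.items():
    im=cv2.imread(f"pics/{f}.png"); c=im[y0:y1,x0:x1]
    z=cv2.resize(c,None,fx=4,fy=4,interpolation=cv2.INTER_NEAREST); can[:z.shape[0],X:X+z.shape[1]]=z
    i=c.astype(int); sat=i[...,1]-i[...,2]; v=i.max(2)
    m=((sat<10)&(v>62)&(v<165)&(i[...,0]-i[...,1]>-3)).astype(np.uint8)
    m=cv2.morphologyEx(m,cv2.MORPH_OPEN,np.ones((3,3)))
    z2=cv2.resize(m*255,None,fx=4,fy=4,interpolation=cv2.INTER_NEAREST)
    can[310:310+min(290,z2.shape[0]),X:X+z2.shape[1]]=z2[:290,:,None]
    k=blob(m)[0]; print(n,cv2.contourArea(k),cv2.minAreaRect(k)); X+=z.shape[1]+15
    cy,cx=np.array(c.shape[:2])//2; print([c[cy+d,cx].tolist() for d in (-12,-6,0,6,12)])
cv2.imwrite("pics/m3.png",can)
```

```text
top 308.5 ((24.017122268676758, 28.037670135498047), (16.469356536865234, 23.338485717773438), 65.55604553222656)
[[184, 182, 165], [173, 171, 171], [96, 88, 92], [93, 85, 88], [17, 19, 18]]
scene 314.0 ((20.500001907348633, 17.5), (24.041629791259766, 16.970561981201172), 45.0)
[[131, 126, 123], [120, 112, 114], [125, 118, 117], [234, 240, 239], [133, 140, 138]]
wrist 1626.0 ((33.301883697509766, 37.556602478027344), (56.18046188354492, 40.10927963256836), 74.05460357666016)
[[151, 143, 143], [154, 146, 144], [153, 146, 144], [99, 95, 92], [106, 102, 98]]
```

View pics/m3.png

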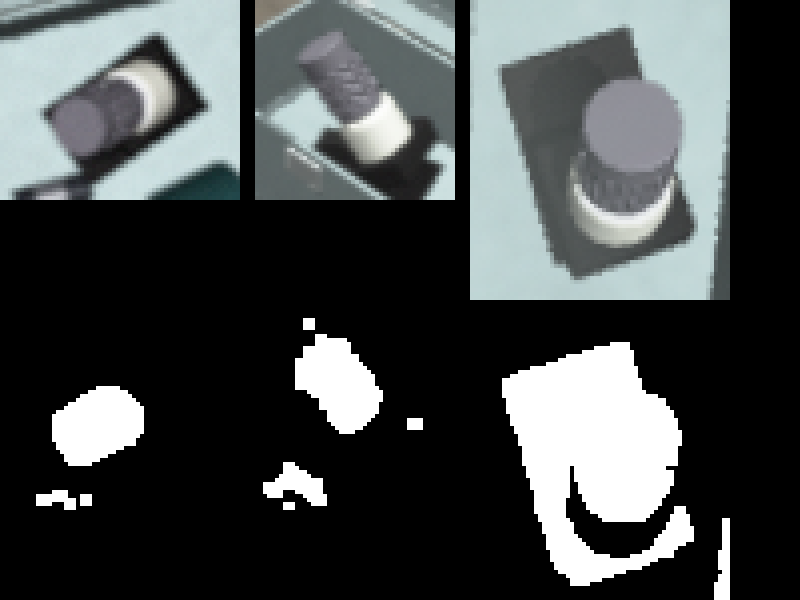

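The crops show the cap's top disc centred at about (320.0,206.7) in the top view, (321.5,208.0) in the scene view and (405.7,186.7) in the wrist view. The white bottle lies below it toward the case's right rear. Next I will triangulate the disc and the axis.

```bash
cat >> h.py <<'E'
def wray(c,p):
    K=np.array(c["K"]);R=cv2.Rodrigues(np.array(c["rvec"],float))[0];t=np.array(c["tvec"],float).ravel()
    u=np.array([p[0]-K[0,2],p[1]-K[1,2]]);r=np.hypot(*u);a=r/K[0,0]
    d=np.array([*(np.sin(a)*u/max(r,1e-9)),np.cos(a)]);return -R.T@t,R.T@d
def wproj(c,P):
    K=np.array(c["K"]);R=cv2.Rodrigues(np.array(c["rvec"],float))[0];q=R@np.asarray(P)+np.array(c["tvec"],float).ravel()
    a=np.arctan2(np.hypot(q[0],q[1]),q[2]);return K[:2,2]+K[0,0]*a*q[:2]/np.hypot(q[0],q[1])
E
python3 - <<'E'
from h import *
W=dict(np.load("wcal.npz"))
w=cv2.imread("pics/w2.png").astype(int)[155:230,365:430]
m=(w[...,0]-w[...,1]>=5)&(w.max(2)>135); m=cv2.morphologyEx(m.astype(np.uint8),cv2.MORPH_OPEN,np.ones((5,5)))
k=blob(m)[0]; el=cv2.fitEllipse(k); pw=np.array(el[0])+[365,155]; print("wrist disc",pw,el)
rt=ray(cam("top"),(320,206.7)); rs=ray(cam("scene"),(321.5,208)); rw=wray(W,pw)
for nm,g in (("all",[rt,rs,rw]),("top+w",[rt,rw]),("scene+w",[rs,rw])): print(nm,tri(g).round(4))
T=tri([rt,rs,rw]); print("disc diam",np.linalg.norm(T-rw[0])*max(el[1])/309.7)
print("res",proj(cam("top"),T)-[320,206.7],proj(cam("scene"),T)-[321.5,208],wproj(W,T)-pw)
# cradle in wrist/top: outline directions
for z in (.01,.02,.03):
    a=[onz(cam("top"),(300+u/4,175+v/4),z) for u,v in((47,112),(158,37),(207,107))]
    d=a[1]-a[0]; e=a[2]-a[1]; print(z,a[0].round(4),a[1].round(4),"long",np.linalg.norm(d).round(4),"short",np.linalg.norm(e).round(4),"az",np.degrees(np.arctan2(-d[1],-d[0])).round(1))
# axis by planes from hand-read axis points: top (disc centre->bottle), scene
def plane(c,p,q): n=np.cross(ray(c,p)[1],ray(c,q)[1]); return n/np.linalg.norm(n)
# cap mask axes
def axis(f,x0,y0,x1,y1):
    i=cv2.imread(f).astype(int)[y0:y1,x0:x1]; m=(i[...,0]-i[...,1]>=4)&(i[...,1]-i[...,2]<7)&(i.max(2)<165)&(i.max(2)>62)
    m=cv2.morphologyEx(m.astype(np.uint8),cv2.MORPH_OPEN,np.ones((3,3))); k=blob(m)[0]
    mm=cv2.moments(k); M=np.array([mm["m10"],mm["m01"]])/mm["m00"]+[x0,y0]; print(f,"cap centroid",M,cv2.minAreaRect(k)); return M
mt=axis("pics/t2.png",300,175,360,225); ms=axis("pics/s2.png",305,195,355,245)
n1=plane(cam("top"),(320,206.7),mt); n2=plane(cam("scene"),(321.5,208),ms)
a=np.cross(n1,n2); a/=np.linalg.norm(a); a*=np.sign(a[2]); print("axis",a,"lean",np.degrees(np.arccos(a[2])),"az",np.degrees(np.arctan2(a[1],a[0])))
E
```

```text
wrist disc [405.52854919 185.99028778] ((40.52854919433594, 30.99028778076172), (22.26431655883789, 23.627748489379883), 116.08619689941406)
all [0.5287 0.1741 0.097 ]
top+w [0.5283 0.1743 0.0974]
scene+w [0.5295 0.1748 0.0963]
disc diam 0.03153608212170902
res [[-0.25920062 -0.38075057]] [[-0.28018283  0.07432754]] [-0.28892382  0.58067679]
0.01 [0.5449 0.1929 0.01  ] [0.5908 0.1252 0.01  ] long 0.0818 short 0.0521 az 124.2
0.02 [0.5439 0.1928 0.02  ] [0.5893 0.1258 0.02  ] long 0.0809 short 0.0515 az 124.2
0.03 [0.5428 0.1926 0.03  ] [0.5878 0.1264 0.03  ] long 0.08 short 0.0509 az 124.2
pics/t2.png cap centroid [323.78814554 203.67957746] ((24.100004196166992, 28.19999885559082), (15.652474403381348, 23.25510597229004), 63.43495178222656)
pics/s2.png cap centroid [325.90466798 213.57659435] ((20.92307472229004, 18.384614944458008), (22.74271011352539, 13.312806129455566), 56.3099365234375)
axis [-0.41231944  0.4299774   0.80318872] lean 36.56430972115029 az 133.79902355908348
```

```bash
cat >> h.py <<'E'
from scipy.spatial.transform import Rotation as Ro
def axv(az,lean):
    az,lean=np.radians([az,lean]); return np.array([np.sin(lean)*np.cos(az),np.sin(lean)*np.sin(az),np.cos(lean)])
def Rt(a,y):
    z=-a/np.linalg.norm(a); y=y-z*(y@z); y/=np.linalg.norm(y); return np.c_[np.cross(y,z),y,z]
def delta(P,R):
    s=ctrl.state(); R0=Ro.from_rotvec(s["tool_rot"])
    return (P-s["eef_pos"]).round(4), (Ro.from_matrix(R)*R0.inv()).as_rotvec().round(4)
E
python3 - <<'E'
from h import *
T=np.array([.5287,.1741,.097]); a=axv(126,36); y=np.array([np.sin(np.radians(126)),-np.cos(np.radians(126)),0])
print(a,delta(T+.06*a,Rt(a,y)))
E
```

```text
[-0.3454915   0.47552826  0.80901699] (array([ 0.0933,  0.0326, -0.1943]), array([-0.5723, -0.2688,  0.3616]))
```

Call:
move_arm(
  commands=[
    {"xyz":[0.01,0.005,-0.01],"turn":[-0.055,-0.025,0.035],"gripper":0.7},
    {"xyz":[0.02,0.01,-0.02],"turn":[-0.11,-0.05,0.07],"gripper":0.7},
    {"xyz":[0.03,0.015,-0.04],"turn":[-0.17,-0.08,0.11],"gripper":0.7},
    {"xyz":[0.04,0.02,-0.06],"turn":[-0.23,-0.11,0.145],"gripper":0.7},
    {"xyz":[0.05,0.023,-0.08],"turn":[-0.29,-0.136,0.183],"gripper":0.7},
    {"xyz":[0.06,0.026,-0.1],"turn":[-0.35,-0.164,0.221],"gripper":0.7},
    {"xyz":[0.07,0.028,-0.12],"turn":[-0.42,-0.197,0.265],"gripper":0.7},
    {"xyz":[0.08,0.03,-0.14],"turn":[-0.48,-0.225,0.303],"gripper":0.7},
    {"xyz":[0.09,0.032,-0.16],"turn":[-0.53,-0.249,0.335],"gripper":0.7},
    {"xyz":[0.093,0.0326,-0.18],"turn":[-0.56,-0.263,0.354],"gripper":0.7},
    {"xyz":[0.0933,0.0326,-0.19],"turn":[-0.5723,-0.2688,0.3616],"gripper":0.7},
    {"xyz":[0.0933,0.0326,-0.1943],"turn":[-0.5723,-0.2688,0.3616],"gripper":0.7},
  ],
)

```text
t: 8.05
eef_pos: [0.5068, 0.2023, 0.1425]
tool_rot: [1.158, 2.278, -0.385]
ft_force: [-0.5, -0.0, 0.4]
width: 0.0596
grasp_force: 0.0
```

Run:
```python
from h import *
s=ctrl.state(); print(s["t"],s["eef_pos"],s["q"].round(2),s["width"])
a=axv(126,36); print("z",Ro.from_rotvec(s["tool_rot"]).as_matrix()[:,2],a)
cw=ctrl.calibration("wrist"); w=ctrl.read_camera("wrist"); np.savez("wcal3.npz",**cw); t=ctrl.read_camera("top"); sc=ctrl.read_camera("scene")
for n,i in(("w3",w),("t3",t),("s3",sc)): cv2.imwrite(f"pics/{n}.png",i)
T=np.array([.5287,.1741,.097])
print("pred top/seat/foot",wproj(cw,T),wproj(cw,T-.052*a),wproj(cw,T-.1*a))
can=np.zeros((600,800,3),np.uint8); can[:400,:640]=w
p=wproj(cw,T).astype(int); x0=max(0,min(560,p[0]-40)); y0=max(0,min(350,p[1]-25))
can[400:,:320]=cv2.resize(w[y0:y0+50,x0:x0+80],(320,200),interpolation=cv2.INTER_NEAREST)
can[400:,330:570]=cv2.resize(sc[195:245,305:365],(240,200),interpolation=cv2.INTER_NEAREST)
can[400:,570:]=cv2.resize(t[175:225,300:357],(230,200),interpolation=cv2.INTER_NEAREST); print(x0,y0)
cv2.imwrite("pics/m4.png",can)
```

```text
8.05 [0.50678887 0.20230437 0.1425012 ] [-1.06  0.49  0.34  2.02  0.64  0.86 -0.59] 0.05957661119048652
z [ 0.34284807 -0.47968163 -0.80768851] [-0.3454915   0.47552826  0.80901699]
pred top/seat/foot [320.37723628 216.95095881] [320.14361231 196.12157165] [319.99117367 182.87635718]
280 191
```

View pics/m4.png

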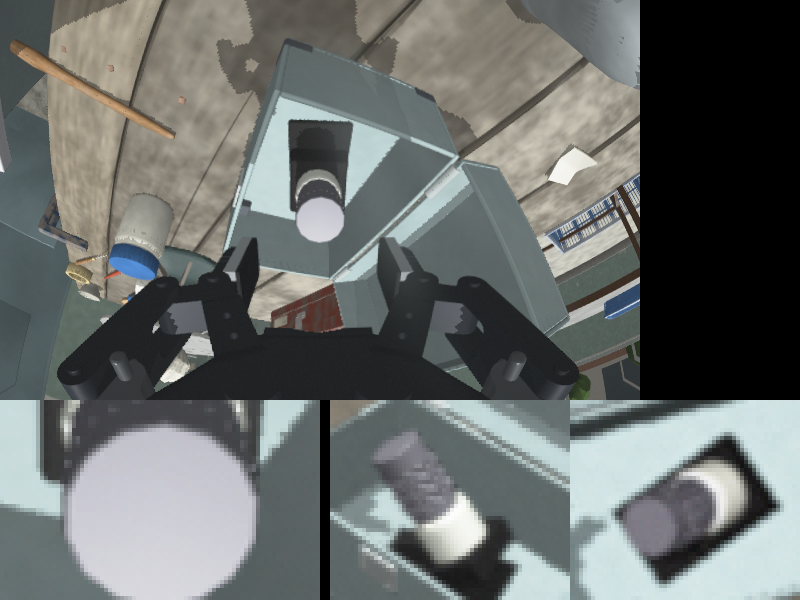

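The wrist view shows the cap's disc at about (320,219) against a predicted (320.4,217), midway between the fingertips at x≈257 and x≈380. The white shoulder ring spans x≈295–342, so the assumed axis fits within 1–2°. I will refine the cap top and compute the grasp move.

Run:
```python
from h import *
W=dict(np.load("wcal.npz"));W3=dict(np.load("wcal3.npz"))
w=cv2.imread("pics/w3.png").astype(int)[180:260,280:360]
m=(w[...,0]-w[...,1]>=5)&(w.max(2)>165)&(w[...,1]-w[...,2]<6); m=cv2.morphologyEx(m.astype(np.uint8),cv2.MORPH_OPEN,np.ones((5,5)))
k=blob(m)[0]; el=cv2.fitEllipse(k); p3=np.array(el[0])+[280,180]; print(p3,el)
R=[ray(cam("top"),(320,206.7)),ray(cam("scene"),(321.5,208)),wray(W,(405.5,186)),wray(W3,p3),wray(W3,p3)]
T=tri(R); print("T",T.round(4),"diam",np.linalg.norm(T-R[3][0])*max(el[1])/309.7)
a=axv(126,36); y=np.array([np.sin(np.radians(126)),-np.cos(np.radians(126)),0])
print("to T+.02a",delta(T+.02*a,Rt(a,y)),"to grasp",delta(T-.033*a,Rt(a,y)))
```

```text
[319.84542084 219.64492416] ((39.845420837402344, 39.64492416381836), (43.396671295166016, 46.61001205444336), 85.01880645751953)
T [0.5284 0.1738 0.0985] diam 0.03190546235180188
to T+.02a (array([ 0.0135, -0.0189, -0.0308]), array([ 0.0006, -0.    ,  0.0022])) to grasp (array([ 0.0318, -0.0441, -0.0736]), array([ 0.0006, -0.    ,  0.0022]))
```

Call:
move_arm(
  commands=[
    {"xyz":[0.003,-0.005,-0.008],"turn":[0,0,0],"gripper":0.7},
    {"xyz":[0.007,-0.0095,-0.016],"turn":[0,0,0],"gripper":0.7},
    {"xyz":[0.0105,-0.0145,-0.024],"turn":[0,0,0],"gripper":0.7},
    {"xyz":[0.0135,-0.0189,-0.031],"turn":[0,0,0],"gripper":0.7},
    {"xyz":[0.017,-0.024,-0.04],"turn":[0,0,0],"gripper":0.7},
    {"xyz":[0.021,-0.029,-0.049],"turn":[0,0,0],"gripper":0.7},
    {"xyz":[0.025,-0.035,-0.058],"turn":[0,0,0],"gripper":0.7},
    {"xyz":[0.029,-0.04,-0.067],"turn":[0,0,0],"gripper":0.7},
    {"xyz":[0.0318,-0.0441,-0.0736],"turn":[0,0,0],"gripper":0.7},
    {"xyz":[0.0318,-0.0441,-0.0736],"turn":[0,0,0],"gripper":0.6},
    {"xyz":[0.0318,-0.0441,-0.0736],"turn":[0,0,0],"gripper":0.5},
    {"xyz":[0.0318,-0.0441,-0.0736],"turn":[0,0,0],"gripper":0.4},
  ],
  squeeze=25,
)

```text
t: 9.2
eef_pos: [0.5393, 0.1589, 0.0713]
tool_rot: [1.16, 2.277, -0.378]
ft_force: [1.5, -0.3, -0.5]
width: 0.0341
grasp_force: 0.0
```

Call:
move_arm(
  commands=[
    {"xyz":[0,0,0],"turn":[0,0,0],"gripper":0.3},
    {"xyz":[0,0,0],"turn":[0,0,0],"gripper":0.2},
    {"xyz":[0,0,0],"turn":[0,0,0],"gripper":0.2},
    {"xyz":[0,0,0],"turn":[0,0,0],"gripper":0.2},
    {"xyz":[0,0,0],"turn":[0,0,0],"gripper":0.2},
    {"xyz":[0,0,0],"turn":[0,0,0],"gripper":0.2},
  ],
)

```text
t: 9.7
eef_pos: [0.5392, 0.1589, 0.0715]
tool_rot: [1.16, 2.277, -0.378]
ft_force: [-0.5, 0.8, 1.3]
width: 0.032
grasp_force: 27.2
```

Gripped at 32 mm with 27 N. Now I will pull along the bottle's axis.

Call:
move_arm(
  commands=[
    {"xyz":[-0.0017,0.0024,0.004],"turn":[0,0,0],"gripper":0.2},
    {"xyz":[-0.0035,0.0048,0.0081],"turn":[0,0,0],"gripper":0.2},
    {"xyz":[-0.006,0.0083,0.0142],"turn":[0,0,0],"gripper":0.2},
    {"xyz":[-0.0086,0.0119,0.0202],"turn":[0,0,0],"gripper":0.2},
    {"xyz":[-0.0112,0.0155,0.0263],"turn":[0,0,0],"gripper":0.2},
    {"xyz":[-0.0138,0.019,0.0324],"turn":[0,0,0],"gripper":0.2},
    {"xyz":[-0.0164,0.0226,0.0384],"turn":[0,0,0],"gripper":0.2},
    {"xyz":[-0.019,0.0262,0.0445],"turn":[0,0,0],"gripper":0.2},
    {"xyz":[-0.0216,0.0297,0.0506],"turn":[0,0,0],"gripper":0.2},
    {"xyz":[-0.0242,0.0333,0.0566],"turn":[0,0,0],"gripper":0.2},
    {"xyz":[-0.0277,0.038,0.0647],"turn":[0,0,0],"gripper":0.2},
    {"xyz":[-0.0311,0.0428,0.0728],"turn":[0,0,0],"gripper":0.2},
  ],
)

```text
t: 10.7
eef_pos: [0.5077, 0.2015, 0.1448]
tool_rot: [1.161, 2.277, -0.379]
ft_force: [0.4, 0.1, 0.1]
width: 0.0325
grasp_force: 26.9
```

Run:
```python
from h import *
s=ctrl.state(); print(s["t"],s["eef_pos"],s["q"].round(2),s["width"],s["grasp_force"])
# upright target above the holder: tool y choices
for az in (20,36,54,70,90):
    y=np.array([np.cos(np.radians(az)),np.sin(np.radians(az)),0])
    print(az,delta(np.array([.4434,.4014,.023+.16]),Rt(np.array([0,0,1.]),y)))
```

```text
10.7 [0.50765215 0.20154775 0.14479008] [-1.06  0.49  0.34  2.02  0.64  0.85 -0.59] 0.03247778037688143 26.942159179598093
20 (array([-0.0643,  0.1999,  0.0382]), array([ 0.5577,  0.2947, -0.2696]))
36 (array([-0.0643,  0.1999,  0.0382]), array([5.096e-01, 3.683e-01, 4.000e-04]))
54 (array([-0.0643,  0.1999,  0.0382]), array([0.4476, 0.4453, 0.3041]))
70 (array([-0.0643,  0.1999,  0.0382]), array([0.3852, 0.5085, 0.5739]))
90 (array([-0.0643,  0.1999,  0.0382]), array([0.2975, 0.5802, 0.9107]))
```

Run:
```python
from h import *
c=cam("top")
for nm,p,z in (("nozzle",(196.7,204),.16),("headtop",(208,176),.185),("headmid",(203.4,186.7),.175),("bodyshoulder",(228,190),.12)): print(nm,onz(c,p,z).round(4))
W=ctrl.calibration("wrist"); R=cv2.Rodrigues(W["rvec"])[0]; o=-R.T@W["tvec"]; s=ctrl.state(); Q=Ro.from_rotvec(s["tool_rot"]).as_matrix()
print("cam in tool",Q.T@(o-s["eef_pos"]))
for az in (36,216):
    y=np.array([np.cos(np.radians(az)),np.sin(np.radians(az)),0]); print("tool x world for y az",az,Rt(np.array([0,0,1.]),y)[:,0])
```

```text
nozzle [0.5277 0.4258 0.16  ]
headtop [0.5813 0.3972 0.185 ]
headmid [0.5612 0.4088 0.175 ]
bodyshoulder [0.5619 0.3718 0.12  ]
cam in tool [ 0.06968704 -0.00042894 -0.14253541]
tool x world for y az 36 [-0.58778525  0.80901699  0.        ]
tool x world for y az 216 [ 0.58778525 -0.80901699  0.        ]
```

Call:
move_arm(
  commands=[
    {"xyz":[-0.004,0.008,0.015],"turn":[0.02,0.015,0],"gripper":0.2},
    {"xyz":[-0.008,0.022,0.03],"turn":[0.06,0.044,0],"gripper":0.2},
    {"xyz":[-0.014,0.042,0.038],"turn":[0.12,0.087,0],"gripper":0.2},
    {"xyz":[-0.02,0.064,0.0382],"turn":[0.18,0.13,0],"gripper":0.2},
    {"xyz":[-0.028,0.088,0.0382],"turn":[0.24,0.174,0],"gripper":0.2},
    {"xyz":[-0.036,0.112,0.0382],"turn":[0.3,0.217,0],"gripper":0.2},
    {"xyz":[-0.044,0.136,0.0382],"turn":[0.36,0.26,0],"gripper":0.2},
    {"xyz":[-0.051,0.158,0.0382],"turn":[0.41,0.297,0],"gripper":0.2},
    {"xyz":[-0.057,0.177,0.0382],"turn":[0.46,0.333,0],"gripper":0.2},
    {"xyz":[-0.0615,0.191,0.0382],"turn":[0.495,0.358,0],"gripper":0.2},
    {"xyz":[-0.0643,0.1999,0.0382],"turn":[0.5096,0.3683,0],"gripper":0.2},
    {"xyz":[-0.0643,0.1999,0.0382],"turn":[0.5096,0.3683,0],"gripper":0.2},
  ],
)

```text
t: 11.7
eef_pos: [0.4433, 0.4023, 0.1827]
tool_rot: [-1.425, -2.799, -0.001]
ft_force: [-0.2, -0.0, -0.3]
width: 0.032
grasp_force: 27.0
```

Run:
```python
from h import *
s=ctrl.state(); print(s["t"],s["eef_pos"],s["width"],s["grasp_force"],Ro.from_rotvec(s["tool_rot"]).as_matrix()[:,2].round(4))
W=ctrl.calibration("wrist"); w=ctrl.read_camera("wrist"); sc=ctrl.read_camera("scene"); t=ctrl.read_camera("top"); np.savez("wcal5.npz",**W)
for n,i in(("w5",w),("s5",sc),("t5",t)): cv2.imwrite(f"pics/{n}.png",i)
P=s["eef_pos"]; u=proj(cam("scene"),[P,P+[0,0,.033],[.4434,.4014,.004]]); print(u)
print("wrist holder pred",wproj(W,[.4434,.4014,.004]),wproj(W,P+[0,0,-.019]))
x,y=u[0].astype(int)
can=np.zeros((600,800,3),np.uint8); can[:300,:480]=cv2.resize(w,(480,300))
y0=max(0,y-35); x0=max(0,x-50); can[300:,:400]=cv2.resize(sc[y0:y0+75,x0:x0+100],(400,300),interpolation=cv2.INTER_NEAREST)
can[300:,400:]=cv2.resize(w[120:345,170:470],(400,300)); print(x0,y0)
cv2.imwrite("pics/m5.png",can)
```

```text
11.7 [0.44331296 0.40226175 0.18265231] 0.032032293625734856 26.96498134173453 [-2.e-04  1.e-03 -1.e+00]
[[251.77453087 149.3793249 ]
 [250.40556887 138.61569356]
 [258.48298634 201.16223359]]
wrist holder pred [317.54287393 177.49076095] [318.41576997 236.71495231]
201 114
```

View pics/m5.png

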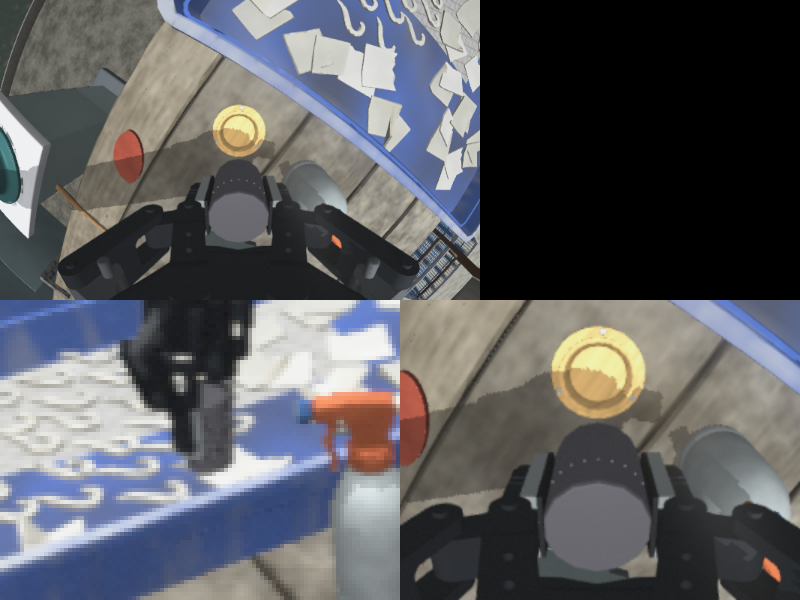

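The wrist view shows the cap held between the pads with its disc at about (318,290). The holder is at about (318,175), close to where it was predicted (317.5,177.5). The scene crop hints at a tilt of a few degrees in the pad plane, so I will measure that tilt and the holder's centre.

Run:
```python
from h import *
from scipy.optimize import least_squares
W=dict(np.load("wcal5.npz")); w=cv2.imread("pics/w5.png").astype(int)
P=np.array([.44331,.40226,.18265]); y=np.array([np.cos(np.radians(36)),np.sin(np.radians(36)),0]); x=np.array([-y[1],y[0],0]); z=np.array([0,0,1.])
roi=w[240:345,260:375]
m=(roi[...,0]-roi[...,1]>=4)&(roi.max(2)>95)&(roi.max(2)<150)&(roi[...,1]-roi[...,2]<4); m=cv2.morphologyEx(m.astype(np.uint8),cv2.MORPH_OPEN,np.ones((5,5)))
k=blob(m)[0]; el=cv2.fitEllipse(k); d=np.array(el[0])+[260,240]; print("disc",d,el[1])
col=w[195:260,318].sum(1); e=np.diff(col); print("mouth edge candidates",[(195+i,int(e[i])) for i in np.argsort(e)[:4]], col[::4].tolist())
yl=(w[...,2]-w[...,0]>45)&(w[...,1]-w[...,0]>25); yl[:120]=0;yl[215:]=0;yl[:,:265]=0;yl[:,370:]=0
k=blob(yl)[0]; eh=cv2.fitEllipse(cv2.convexHull(k)); print("holder",eh)
def onzw(p,zz): o,dd=wray(W,p); return o+dd*(zz-o[2])/dd[2]
for zz in(.003,.008): print("holder xy",zz,onzw(eh[0],zz).round(4),"diam",np.linalg.norm(onzw((eh[0][0]-eh[1][1]/2,eh[0][1]),zz)-onzw((eh[0][0]+eh[1][1]/2,eh[0][1]),zz)).round(4))
for edge in (211,213,215):
    def f(v):
        s,t=v; ax=np.cos(t)*z+np.sin(t)*x; pr=np.cos(t)*x-np.sin(t)*z
        G=P+.019*z; top=G+s*ax; mouth=top-.052*ax+.017*pr
        return [wproj(W,top)[1]-d[1],wproj(W,mouth)[1]-edge]
    r=least_squares(f,[.014,0.]); print(edge,"above grasp",r.x[0],"tilt toward +x deg",np.degrees(r.x[1]),r.cost)
```

```text
disc [317.49230576 289.69826126] (64.3116683959961, 78.28076934814453)
mouth edge candidates [(np.int64(208), -135), (np.int64(239), -74), (np.int64(195), -71), (np.int64(196), -55)] [442, 332, 478, 481, 264, 184, 180, 181, 185, 183, 184, 299, 184, 184, 182, 221, 344]
holder ((318.16143798828125, 173.76242065429688), (69.54753875732422, 70.94100189208984), 88.12824249267578)
holder xy 0.003 [0.4417 0.4049 0.003 ] diam 0.0755
holder xy 0.008 [0.4411 0.4057 0.008 ] diam 0.0744
211 above grasp 0.01725068430581017 tilt toward +x deg 1.0844076155350428 0.0
213 above grasp 0.01811733243969511 tilt toward +x deg 2.7819752840872765 6.866245319043687e-27
215 above grasp 0.019091312508389562 tilt toward +x deg 4.476271630213442 1.8134965577944796e-23
```

The holder from the wrist is (0.4417, 0.4049) and from the top camera (0.4433, 0.4035), and its measured foot of 75.5 mm matches the given size. The cap's tilt is about 1°, with the mouth about 16 mm below the TCP. I will descend to just above the rim, then feel for the floor.

Call:
move_arm(
  commands=[
    {"xyz":[-0.001,0.002,-0.01],"turn":[0,0,0],"gripper":0.2},
    {"xyz":[-0.001,0.002,-0.025],"turn":[0,0,0],"gripper":0.2},
    {"xyz":[-0.001,0.002,-0.04],"turn":[0,0,0],"gripper":0.2},
    {"xyz":[-0.001,0.002,-0.055],"turn":[0,0,0],"gripper":0.2},
    {"xyz":[-0.001,0.002,-0.07],"turn":[0,0,0],"gripper":0.2},
    {"xyz":[-0.001,0.002,-0.085],"turn":[0,0,0],"gripper":0.2},
    {"xyz":[-0.001,0.002,-0.1],"turn":[0,0,0],"gripper":0.2},
    {"xyz":[-0.001,0.002,-0.115],"turn":[0,0,0],"gripper":0.2},
    {"xyz":[-0.001,0.002,-0.127],"turn":[0,0,0],"gripper":0.2},
    {"xyz":[-0.001,0.002,-0.136],"turn":[0,0,0],"gripper":0.2},
    {"xyz":[-0.001,0.002,-0.142],"turn":[0,0,0],"gripper":0.2},
    {"xyz":[-0.001,0.002,-0.142],"turn":[0,0,0],"gripper":0.2},
  ],
)

```text
t: 12.85
eef_pos: [0.4421, 0.4025, 0.0389]
tool_rot: [-1.427, -2.799, 0.003]
ft_force: [-0.0, -0.8, -1.0]
width: 0.0321
grasp_force: 27.0
```

Run:
```python
from h import *
s=ctrl.state(); print(s["t"],s["eef_pos"],s["ft_force"],s["grasp_force"])
W=ctrl.calibration("wrist"); w=ctrl.read_camera("wrist"); sc=ctrl.read_camera("scene"); t=ctrl.read_camera("top")
can=np.zeros((600,800,3),np.uint8)
can[:300,:400]=cv2.resize(w[150:345,188:448],(400,300)); u=proj(cam("scene"),[.4434,.4014,.02])[0].astype(int); v=proj(cam("top"),[.4434,.4014,.02])[0].astype(int)
can[:300,400:]=cv2.resize(sc[u[1]-40:u[1]+35,u[0]-50:u[0]+50],(400,300),interpolation=cv2.INTER_CUBIC)
can[300:,:400]=cv2.resize(t[v[1]-38:v[1]+37,v[0]-50:v[0]+50],(400,300),interpolation=cv2.INTER_CUBIC)
print(u,v); cv2.imwrite("pics/m6.png",can)
```

```text
12.85 [0.44212393 0.40252565 0.03888792] [-0.03033084 -0.84976839 -1.01757051] 26.964614745229483
[257 196] [224 245]
```

View pics/m6.png

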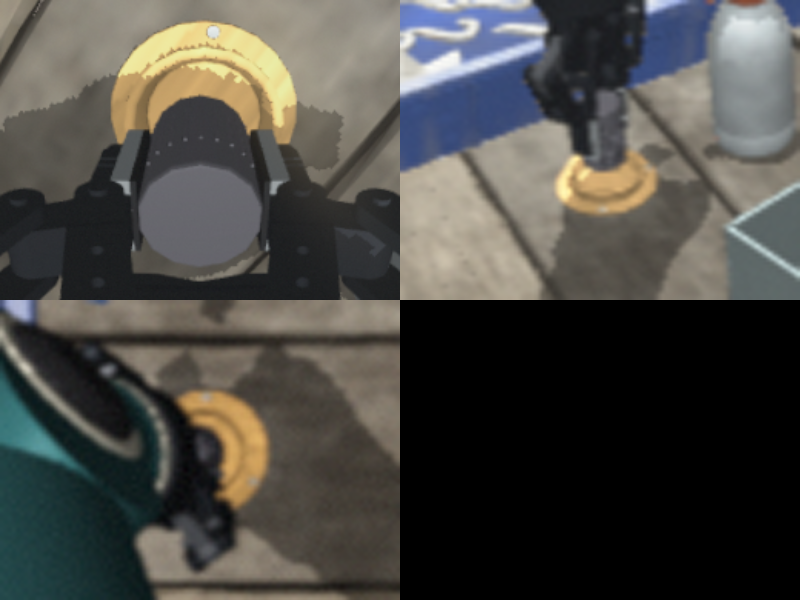

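The wrist crop shows the cap centred in x (200) against the holder (204), about 1 mm off. The scene crop shows the mouth above the holder's centre (607,185). I will lower with a (+1,+1.5) mm correction and watch the force.

Call:
move_arm(
  commands=[
    {"xyz":[0.001,0.0015,-0.003],"turn":[0,0,0],"gripper":0.2},
    {"xyz":[0.001,0.0015,-0.006],"turn":[0,0,0],"gripper":0.2},
    {"xyz":[0.001,0.0015,-0.009],"turn":[0,0,0],"gripper":0.2},
    {"xyz":[0.001,0.0015,-0.012],"turn":[0,0,0],"gripper":0.2},
    {"xyz":[0.001,0.0015,-0.014],"turn":[0,0,0],"gripper":0.2},
    {"xyz":[0.001,0.0015,-0.015],"turn":[0,0,0],"gripper":0.2},
    {"xyz":[0.001,0.0015,-0.015],"turn":[0,0,0],"gripper":0.2},
  ],
)

```text
t: 13.58
eef_pos: [0.4436, 0.4044, 0.0249]
tool_rot: [-1.427, -2.799, 0.001]
ft_force: [0.1, -0.9, -1.0]
width: 0.0323
grasp_force: 27.0
```

Call:
move_arm(
  commands=[
    {"xyz":[0,0,-0.001],"turn":[0,0,0],"gripper":0.2},
    {"xyz":[0,0,-0.001],"turn":[0,0,0],"gripper":0.2},
  ],
)

```text
t: 13.75
eef_pos: [0.4437, 0.4046, 0.0242]
tool_rot: [1.427, 2.799, 0.0]
ft_force: [-0.8, -0.5, 0.6]
width: 0.0323
grasp_force: 27.0
```

Call:
move_arm(
  commands=[
    {"xyz":[0,0,-0.001],"turn":[0,0,0],"gripper":0.2},
    {"xyz":[0,0,-0.001],"turn":[0,0,0],"gripper":0.2},
  ],
)

```text
t: 13.92
eef_pos: [0.4437, 0.4046, 0.0232]
tool_rot: [1.427, 2.799, 0.0]
ft_force: [-0.7, -0.1, 0.4]
width: 0.0321
grasp_force: 27.0
```

Call:
move_arm(
  commands=[
    {"xyz":[0,0,-0.001],"turn":[0,0,0],"gripper":0.2},
    {"xyz":[0,0,-0.001],"turn":[0,0,0],"gripper":0.2},
  ],
)

```text
t: 14.08
eef_pos: [0.4437, 0.4046, 0.0222]
tool_rot: [1.427, 2.799, 0.0]
ft_force: [0.6, 0.1, 0.1]
width: 0.0325
grasp_force: 27.0
```

Call:
move_arm(
  commands=[
    {"xyz":[0,0,-0.001],"turn":[0,0,0],"gripper":0.2},
    {"xyz":[0,0,-0.001],"turn":[0,0,0],"gripper":0.2},
  ],
)

```text
t: 14.25
eef_pos: [0.4437, 0.4046, 0.0211]
tool_rot: [1.427, 2.799, -0.0]
ft_force: [0.5, 0.3, 0.1]
width: 0.0326
grasp_force: 27.0
```

Call:
move_arm(
  commands=[
    {"xyz":[0,0,-0.001],"turn":[0,0,0],"gripper":0.2},
    {"xyz":[0,0,-0.001],"turn":[0,0,0],"gripper":0.2},
  ],
)

```text
t: 14.42
eef_pos: [0.4437, 0.4046, 0.0201]
tool_rot: [1.427, 2.799, 0.0]
ft_force: [-1.2, 1.1, -0.2]
width: 0.0328
grasp_force: 27.0
```

Call:
move_arm(
  commands=[
    {"xyz":[0,0,-0.001],"turn":[0,0,0],"gripper":0.2},
    {"xyz":[0,0,-0.001],"turn":[0,0,0],"gripper":0.2},
  ],
)

```text
t: 14.58
eef_pos: [0.4437, 0.4046, 0.0191]
tool_rot: [-1.427, -2.799, 0.0]
ft_force: [-0.0, -0.6, -0.3]
width: 0.0323
grasp_force: 27.0
```

Call:
move_arm(
  commands=[
    {"xyz":[0,0,-0.001],"turn":[0,0,0],"gripper":0.2},
    {"xyz":[0,0,-0.001],"turn":[0,0,0],"gripper":0.2},
  ],
)

```text
t: 14.75
eef_pos: [0.4438, 0.4047, 0.0187]
tool_rot: [1.427, 2.799, 0.0]
ft_force: [-1.3, -0.4, 3.8]
width: 0.0322
grasp_force: 27.5
```

Call:
move_arm(
  commands=[
    {"xyz":[0,0,-0.0005],"turn":[0,0,0],"gripper":0.2},
    {"xyz":[0,0,-0.0005],"turn":[0,0,0],"gripper":0.2},
  ],
)

```text
t: 14.92
eef_pos: [0.4438, 0.4047, 0.0187]
tool_rot: [-1.427, -2.799, -0.0]
ft_force: [-2.1, -1.1, 8.1]
width: 0.0326
grasp_force: 28.0
```

Call:
move_arm(
  commands=[
    {"xyz":[0,0,-0.0005],"turn":[0,0,0],"gripper":0.2},
    {"xyz":[0,0,-0.0005],"turn":[0,0,0],"gripper":0.2},
  ],
)

```text
t: 15.08
eef_pos: [0.4438, 0.4048, 0.0186]
tool_rot: [-1.427, -2.799, -0.0]
ft_force: [-3.6, -3.0, 11.2]
width: 0.0324
grasp_force: 28.4
```

Contact came at TCP z = 0.0187, so the mouth is on the floor and the fingertips are still above the rim. I will relieve the press, open and withdraw straight up.

Call:
move_arm(
  commands=[
    {"xyz":[0,0,0.0012],"turn":[0,0,0],"gripper":0.2},
    {"xyz":[0,0,0.0012],"turn":[0,0,0],"gripper":0.36},
    {"xyz":[0,0,0.0012],"turn":[0,0,0],"gripper":0.4},
    {"xyz":[0,0,0.0012],"turn":[0,0,0],"gripper":0.46},
    {"xyz":[0,0,0.0012],"turn":[0,0,0],"gripper":0.52},
    {"xyz":[0,0,0.0012],"turn":[0,0,0],"gripper":0.58},
    {"xyz":[0,0,0.0012],"turn":[0,0,0],"gripper":0.58},
    {"xyz":[0,0,0.006],"turn":[0,0,0],"gripper":0.58},
    {"xyz":[0,0,0.015],"turn":[0,0,0],"gripper":0.58},
    {"xyz":[0,0,0.03],"turn":[0,0,0],"gripper":0.58},
    {"xyz":[0,0,0.05],"turn":[0,0,0],"gripper":0.58},
    {"xyz":[0,0,0.075],"turn":[0,0,0],"gripper":0.58},
  ],
)

```text
t: 16.08
eef_pos: [0.4432, 0.4041, 0.0927]
tool_rot: [-1.427, -2.798, 0.003]
ft_force: [-0.2, 0.9, 0.4]
width: 0.0496
grasp_force: 0.0
```

Call:
move_arm(
  commands=[
    {"xyz":[0,0,0.03],"turn":[0,0,0],"gripper":0.58},
    {"xyz":[0,0,0.06],"turn":[0,0,0],"gripper":0.58},
    {"xyz":[-0.02,0.02,0.09],"turn":[0,0,0],"gripper":0.58},
    {"xyz":[-0.05,0.04,0.1],"turn":[0,0,0],"gripper":0.58},
    {"xyz":[-0.08,0.06,0.1],"turn":[0,0,0],"gripper":0.58},
    {"xyz":[-0.1,0.08,0.1],"turn":[0,0,0],"gripper":0.58},
    {"xyz":[-0.12,0.1,0.1],"turn":[0,0,0],"gripper":0.58},
    {"xyz":[-0.14,0.12,0.1],"turn":[0,0,0],"gripper":0.58},
    {"xyz":[-0.14,0.12,0.1],"turn":[0,0,0],"gripper":0.58},
    {"xyz":[-0.14,0.12,0.1],"turn":[0,0,0],"gripper":0.58},
  ],
)

```text
t: 16.92
eef_pos: [0.3018, 0.5261, 0.1931]
tool_rot: [-1.421, -2.801, -0.002]
ft_force: [0.3, -0.3, 0.3]
width: 0.0496
grasp_force: 0.0
```

Run:
```python
from h import *
s=ctrl.state(); print(s["t"],s["eef_pos"],s["ft_force"],s["width"])
sc=ctrl.read_camera("scene"); t=ctrl.read_camera("top"); w=ctrl.read_camera("wrist")
for n,i in(("w7",w),("s7",sc),("t7",t)): cv2.imwrite(f"pics/{n}.png",i)
F=np.array([.4433,.404,.004]); print("scene pred floor/top",proj(cam("scene"),[F,F+[0,0,.052]]),"top",proj(cam("top"),[F,F+[0,0,.052]]))
can=np.zeros((600,800,3),np.uint8)
can[:300,:400]=cv2.resize(t[130:280,190:390],(400,300)); can[:300,400:]=cv2.resize(sc[110:260,220:420],(400,300))
can[300:,:400]=cv2.resize(t[208:283,174:274],(400,300),interpolation=cv2.INTER_CUBIC); can[300:,400:]=cv2.resize(sc[156:231,207:307],(400,300),interpolation=cv2.INTER_CUBIC)
cv2.imwrite("pics/m7.png",can)
```

```text
16.9167 [0.30178528 0.52607896 0.19308611] [ 0.26271915 -0.30564261  0.30430827] 0.049576546603662994
scene pred floor/top [[258.10994183 200.72808306]
 [256.32717934 186.75499113]] top [[224.58208742 245.02019149]
 [219.14984194 245.19534082]]
```

View pics/m7.png

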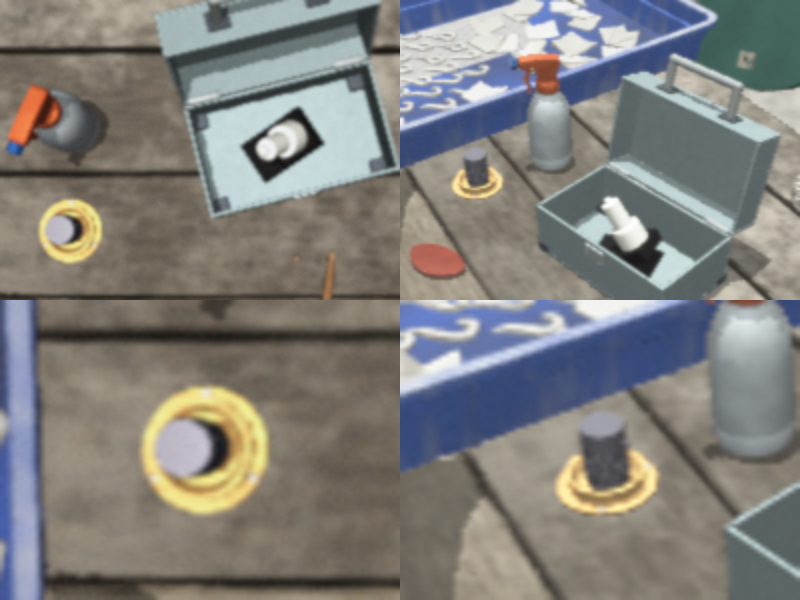

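The last picture shows the lid open, the bare bottle in the case, and the spray bottle where it was. The cap stands upright in the holder. Its top is at (220,244.8) in the top view against a predicted (219.1,245.2), about 2 mm off. The gripper is clear, so I will hand the job in.

```bash
python3 -c "
from bench import ctrl
print(ctrl.finish_job())"
```

```text
the job is handed in; nothing more can be done
None
```

The job is handed in at about 17 s of the 58 s: the lid rests open on its stop and the cap stands mouth down in the holder. The last images show the spray bottle unmoved; I did not re-image the slip jar after it was last seen. No verdict came back from the hand-in.

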